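# Bring the model off the photo turntable onto its dock

### The arm

A 6-joint arm with a two-finger parallel gripper is mounted at the origin on the work surface. World frame = base frame: x ahead of the robot, y to its left, z up, the work surface at z = 0. Lengths are in mm, angles in rad, forces in N, time in s.
With the tool pointing down it reaches from about 275 to 825 mm from the base axis. Payload 4.9 kg.
Tool frame: the origin (TCP) lies at the very end of the fingers, on their centre line; the grasp point (between the pads) lies 19 mm behind it; z points along the fingers, y is the line along which they close (so a half turn about z gives the same grasp; the last joint's range is limited). The gripper opens to 85 mm and grips with 20 to 120 N. Pads are 22 mm wide; open, the fingers measure 114 mm over their backs; the gripper's body (76 mm by 85 mm) begins 54 mm behind the grasp point. The pads swing forward as they close: fully open they stand 13 mm farther back than shut.
Start: joints at [-1.304, 0.326, -0.193, 1.052, 0, 1.437], TCP at [214.598, -506.425, 231.281] pointing down, gripper open.
Joint ranges: [-2.65, 2.65], [-0.97, 1.79], [-1.3, 1.35], [-1.93, 2.1], [-1.47, 1.37], [-3.14, 3.14]. Speed limits (rad/s): [2.57, 2.57, 3.14, 3.14, 3.14, 3.14].

### API

Orientations are given as [roll, pitch, yaw] about the fixed x, y, z axes, in that order (R = Rz(yaw) Ry(pitch) Rx(roll)).
In Python, from bench import bot, solve_ik, imaging gives the robot as it stands. Calls block until the motion is done:
- bot.move_ptp(position, orientation): joint-space move of the TCP to a pose.
- bot.movel(position, rot=None, max_speed=150, threshold=None): straight line of the TCP; rot=None keeps the orientation; max_speed is the mean speed in mm/s. With threshold (N) it stops when the force on the tool has changed by that much, and returns True; else False.
- bot.move_j(angles): joint-space move.
- bot.grip(opening, effort=None): opening from 0.0 (shut) to 1.0 (fully open); effort is the grip in N (None keeps the last); returns when the fingers have stopped.
- bot.dwell(seconds).
- solve_ik(position, orientation): joint angles nearest the present ones, or None.
- bot.get_state(): the state.
- imaging.capture(name): name is "side" or "top" or "wrist"; returns the picture (400x640x3 uint8, blue, green, red); there is no depth.
- imaging.camera_model(name): a dict with "K" (3x3 intrinsics, pixels), "position" and "rotation" of the camera in the world. Camera axes: x right, y up, looking along -z (the intrinsics and any distortion apply to the point x, -y, -z); pixel columns grow to the right and rows downward; lengths in mm; the calibration is good to about 2 mm. A picture is of the moment at which its call begins: read the wrist's pose just before it. camera_model takes no time and is no camera call; for the wrist camera it gives the pose at the moment of the call.
A pose or a line that the arm cannot do raises bot.IKError and nothing moves.
- bot.sign_off(): hands the job in; it is judged then, once.
The state is a dict: "t": time; "qpos": joint angles; "joint_velocities": joint speeds; "effort": joint torques, N m; "tcp_pos": TCP position; "orientation": TCP orientation; "contact_force": force on the tool from outside, world axes, zero at the start; "wrist_torque": the same for the moment, N m; "opening": opening from 0.0 (shut) to 1.0 (fully open); "gripper_force": force on a finger pad.
Only numpy, scipy, OpenCV 4.12 (cv2) and the standard library are available. Lean on these libraries where they do the work, as an engineer would, in place of code of your own. Each camera call takes 0.05 s, during which the arm holds its last target. There are 200 camera calls.

### The job

The little house model sits on a slide in the channel of the photo turntable. Turn the table (the steel knob on it is the handle for this) until the channel lines up with the fixed dock and the table clicks into its stop there, then draw the slide out of the channel, straight and level, all the way along the dock until it is home against the end stop. Do not knock the bar lamp overhead or disturb the mug, tape, glue jar and brush, and let go at the end with the table still clicked in place.

Things in the scene. Friction and masses are not known exactly. Their poses are not given: they have to be found in the camera images.
- stand: Fixed white base board, 300 mm (x) by 430 mm (y from -160 to 270), 18 mm thick. Origin: on its underside, on the turntable's vertical axis; z up; +y points from the axis along the dock. It carries the turntable disc (250 mm diameter, top face 50 mm above the origin, with a channel like the dock's) and the dock.
- turntable: Wooden disc, 250 mm diameter. Origin on its axis, 18 mm above the work surface; +y points out along its channel. Turned as the stand = in line with the dock; starts 0.7 to 1.38 rad anticlockwise of that. A sprung roller clicks in there and at each quarter turn: push over a crest 0.14 to 0.07 rad off (about 7 N at the knob); within 0.05 it centres to 0.02. Light friction otherwise.
- mouth (a point): Middle of the floor of the disc's channel at its open outer end, 118 mm from the axis on the turntable's +y. The channel is 68 mm wide, open at this end only, with aluminium lips as on the dock; the slide leaves it here.
- knob (a point): Centre of the flat top of the plain steel turning knob: an upright round pin, 24 mm diameter, 58 mm tall, standing on the disc 102 mm from the axis; its top is 108 mm above the stand's origin. It stands 200 degrees anticlockwise from the turntable's +x (seen from above), so on the robot's side once the table is in line with the dock.
- slide: Loose model slide, 0.2 to 0.45 kg: plywood plate 64 (x) by 110 (y) by 10 mm with a card house and tree (to 60 mm high) on its inner half and an upright wooden grip at its outer end. Origin: centre of the underside; +y outward, the way it is drawn. Starts in the disc's channel, origin 60 to 67 mm from the axis (195 when home). Drawing takes 1 to 3 N.
- grip (a point): Centre of the top edge of the slide's dark wooden grip: a fin 14 mm thick (slide x), 30 mm long (y), 55 mm tall above the plate, 40 mm from the slide's origin along +y. Pinch it across the 14 mm. The channel lips are 49 mm below this point. In line with the dock the lamp bar hangs right over it: come in leaning 30 to 45 degrees toward the dock side.
- dock (a point): Where the slide's origin lies when home against the end stop; axes as the stand's. The dock is a fixed wooden channel, stand y 128 to 258 mm: floor 49 mm above the work surface, 68 mm between walls, flared mouth, aluminium lips 62 to 66 mm high that reach 6 mm in over the slide's edges (2 mm play all round), end stop face at y = 250.
- lamp: Bar lamp fixed to the stand: steel post, 16 mm diameter, at the stand's x = 165, y = 97.5 mm, and a flat bar across the dock's line, stand x from -45 to 180 mm, y from 70 to 125 mm, underside 288 mm and top 310 mm above the work surface. Origin: foot of the post, 18 mm above the work surface.
- mug: Bystander: white mug, 80 mm wide and 90 mm tall, on the far side of the stand. Origin: centre of its underside.
- tape: Bystander: roll of tape lying flat, 100 mm wide, 25 mm tall, on the side away from the dock. Origin: centre of its underside.
- glue: Bystander: white glue jar, 56 mm wide, 130 mm tall, on the side away from the dock. Origin: centre of its underside.
- brush: Bystander: brush, 190 mm long, lying on the table beyond the dock's end. Origin: under its middle, x along it.
Mind the look-alikes: they are no part of the job. What is shaped like the slide but blue or red is not meant.

How it is judged:
By the outcome, as a careful person would: the job done as asked, in the order asked, and still so for the second after the job is handed in, with the robot touching nothing.
It also fails if it takes over 59 s, if anything falls off the work surface, if the arm or the gripper's body presses on something with over 40 N, if the wrist force passes 120 N, or if a joint passes its speed limit or range.

## Working session

There is one attempt and no reset: what is moved stays moved. The work goes in short steps, each a Python script; the robot and the scene stay as the last script left them, time stands still between calls to the robot, and variables do not carry over. Pictures are saved under pics/ and viewed, at most 10 in all, crops included, and the job is handed in when it is done.

```bash
ls; mkdir -p pics; python3 - <<'E'
from bench import bot, imaging
import cv2
for n in ("top","side"):
    im=imaging.capture(n); cv2.imwrite(f"pics/{n}0.png",im)
    m=imaging.camera_model(n); print(n,m)
print(bot.get_state())
E
```

```text
pics
top {'K': array([[422.95094799,   0.        , 331.47127208],
       [  0.        , 422.95094799, 197.25904287],
       [  0.        ,   0.        ,   1.        ]]), 'position': array([ 385.20789209,  -61.80003707, 1202.56276891]), 'rotation': array([ 0.10672071,  0.01637809, -1.59339799])}
side {'K': array([[450.43711355,   0.        , 323.351827  ],
       [  0.        , 450.43711355, 198.13473215],
       [  0.        ,   0.        ,   1.        ]]), 'position': array([  96.31242227,  631.17009759, 1098.2107946 ]), 'rotation': array([ 6.63266100e-01, -1.13704777e-03, -2.59142141e+00])}
{'t': 0.1, 'qpos': array([-1.30422145e+00,  3.26877704e-01, -1.93461236e-01,  1.05200442e+00,
        1.33530063e-05,  1.43657690e+00]), 'joint_velocities': array([ 0.00029859,  0.00016828,  0.00238221,  0.0003555 ,  0.00052637,
       -0.0007094 ]), 'effort': array([ 3.57842628e-04, -4.44239116e+01,  2.63038462e+01,  7.87060184e-03,
       -1.50948908e-04,  5.61164683e-06]), 'tcp_pos': array([ 214.45126631, -505.91476218,  230.58441136]), 'orientation': array([-3.14006132e+00, -2.20251577e-04,  4.00794124e-01]), 'contact_force': array([0.19133087, 0.07840957, 0.05029331]), 'wrist_torque': array([-0.01162163, -0.04031041,  0.03288831]), 'gripper_force': 0.0, 'opening': 1.0049950606211286}
```

View pics/top0.png

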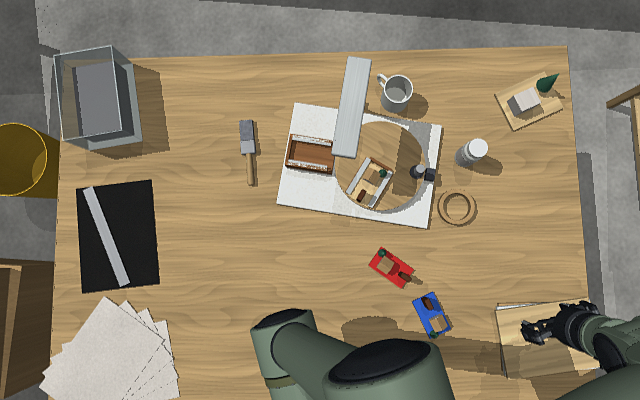

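View pics/side0.png

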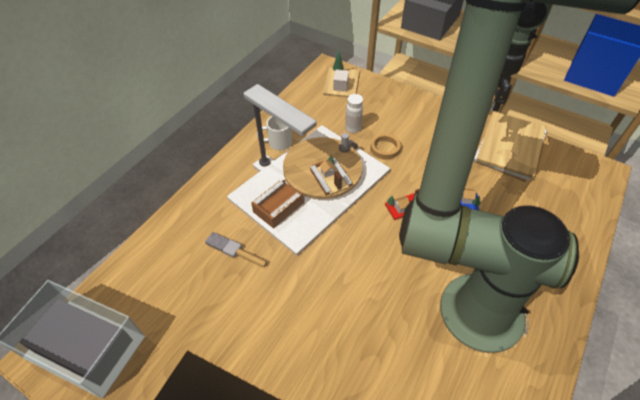

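The top view shows the stand at px (277–442, 102–230), the knob near (418,171), the slide near (368,182) and the dock at (310,153). I'll enlarge that area.

```bash
python3 - <<'E'
import cv2
im=cv2.imread("pics/top0.png")[90:240,270:450]
cv2.imwrite("pics/top0c.png",cv2.resize(im,None,fx=4,fy=4,interpolation=cv2.INTER_CUBIC))
E
cat > h.py <<'E'
import numpy as np, cv2
from bench import bot, solve_ik, imaging
from scipy.spatial.transform import Rotation as R
def ray(m,px):
    Rm=R.from_euler('xyz',m['rotation']).as_matrix()
    d=np.linalg.inv(m['K'])@np.array([px[0],px[1],1.]); d=Rm@np.array([d[0],-d[1],-d[2]])
    return np.array(m['position']),d
def at_z(m,px,z):
    o,d=ray(m,px); return o+d*(z-o[2])/d[2]
def proj(m,P):
    Rm=R.from_euler('xyz',m['rotation']).as_matrix()
    c=(np.atleast_2d(P)-m['position'])@Rm; c=c*[1,-1,-1]
    p=c@m['K'].T; return p[:,:2]/p[:,2:]
E
```

```text
(no output)
```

View pics/top0c.png

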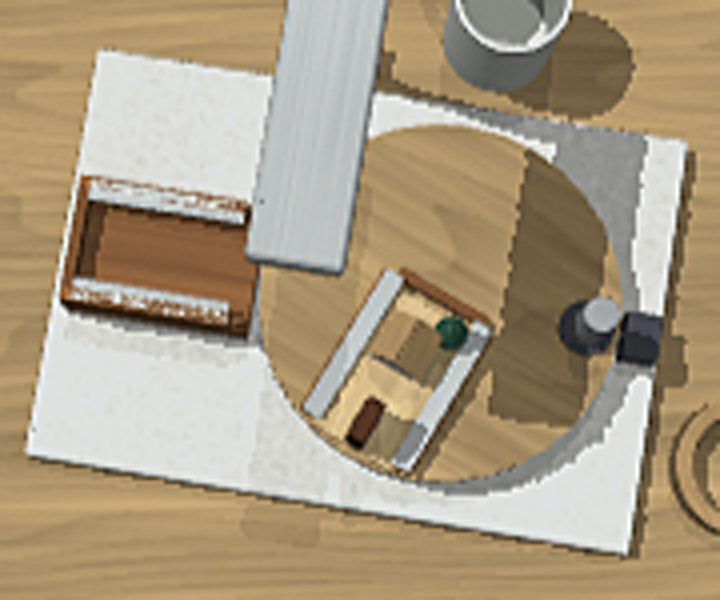

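The crop shows the stand's corners at (98,50), (688,143), (628,555) and (28,457), the knob top at (601,316) and the grip top at (368,417). I'll fit the stand pose next.

```bash
python3 - <<'E'
from h import *
m=imaging.camera_model('top')
f=lambda c:(270+(c[0]+.5)/4-.5,90+(c[1]+.5)/4-.5)
C=np.array([at_z(m,f(c),18)[:2] for c in [(98,50),(688,143),(628,555),(28,457)]])
L=np.array([[150,270],[150,-160],[-150,-160],[-150,270.]])
r,_=R.align_vectors(np.c_[C-C.mean(0),np.zeros(4)],np.c_[L-L.mean(0),np.zeros(4)])
Rm=r.as_matrix()[:2,:2]; o=C.mean(0)-Rm@L.mean(0); th=np.arctan2(Rm[1,0],Rm[0,0])
print('o',o,'yaw',th,'res',C-(L@Rm.T+o))
loc=lambda p:(Rm.T@(p[:2]-o))
k=at_z(m,f((601,316)),108)
g=at_z(m,f((368,417)),114)
print('knob',k,loc(k),'ang',np.arctan2(*loc(k)[::-1])-np.deg2rad(200)+2*np.pi,np.hypot(*loc(k)))
print('grip',g,loc(g),np.arctan2(*loc(g)[::-1])-np.pi/2,np.hypot(*loc(g)))
for c in [(62,300),(248,336),(75,180)]:
    print(loc(at_z(m,f(c),62)))
E
```

```text
o [ 594.69180333 -180.72055877] yaw -0.18641699653737798 res [[-0.44074131 -0.37263675]
 [-1.08749427  1.16661517]
 [ 1.31320683  1.90091029]
 [ 0.21502874 -2.69488871]]
knob [ 572.46085421 -279.19153175  108.        ] [  -3.59526134 -100.88519076] ang 1.186108394823914 100.94923288048025
grip [ 509.11691003 -124.83414242  114.        ] [-94.45021687  39.05778319] 1.1786827868851062 102.2074062653935
[-42.14169218 256.40680296]
[-46.31487511 126.55938151]
[ 42.01116092 262.20012369]
```

```bash
cat >> h.py <<'E'
O=np.array([594.69,-180.72]); TH=-0.1864
Rm=R.from_euler('z',TH).as_matrix()[:2,:2]
def W(x,y,z): return np.r_[O+Rm@[x,y],z]          # stand xy -> world
def knob(a,z,r=102):                               # table angle a -> TCP pos, rpy
    p=a+np.deg2rad(200); yaw=p+TH-np.pi
    return W(r*np.cos(p),r*np.sin(p),z),[np.pi,0,yaw]
def lean(l,flip=0):                                # tool y across stand x, leaning l to +y
    s=-1 if flip else 1
    z=np.array([0,-np.sin(l),-np.cos(l)]); y=np.array([s,0,0.]); x=np.cross(y,z)
    return (R.from_euler('z',TH)*R.from_matrix(np.c_[x,y,z])).as_euler('xyz')
def gpose(y,l,back=0,ztop=114,dep=12):             # grasp point dep below the fin top at stand y
    ax=np.array([0,-np.sin(l),-np.cos(l)])
    p=np.array([0,y,ztop-dep])+ax*(19-back)
    return W(*p)
E
python3 - <<'E'
from h import *
for a,z in [(1.183,200),(1.183,76),(.6,76),(0,76),(0,220)]:
    p,r=knob(a,z); print(a,p.round(),np.round(r,2),solve_ik(p,r))
for l in (30,37,45):
  for fl in (0,1):
    print(l,fl)
    for y,b in [(102,120),(102,0),(170,0),(235,0),(235,100)]:
        q=solve_ik(gpose(y,np.deg2rad(l),b),lean(np.deg2rad(l),fl)); print(y,b,None if q is None else np.round(q,2))
E
```

```text
1.183 [ 572. -280.  200.] [3.14 0.   1.35] [-0.57131002  0.5078256   0.00600855  1.06897927  0.          1.22461678]
1.183 [ 572. -280.   76.] [3.14 0.   1.35] [-0.57131002  0.61540932 -0.14813769  0.80724932  0.          1.22461678]
0.6 [ 521. -251.   76.] [3.14 0.   0.76] [-0.57689367  0.522521   -0.31974443  0.72853089  0.          1.80203314]
0 [ 494. -197.   76.] [3.14 0.   0.16] [-0.51865359  0.45110481 -0.44654087  0.67315065  0.          2.46027321]
0 [ 494. -197.  220.] [3.14 0.   0.16] [-0.51865359  0.30088706 -0.25842756  1.01148171  0.          2.46027321]
30 0
102 120 [ 0.07  0.62  0.07  1.16 -0.51  1.86]
102 0 [-0.02  0.68 -0.12  0.86 -0.52  1.76]
170 0 [ 0.08  0.72 -0.03  0.97 -0.5   1.88]
235 0 [ 0.17  0.78  0.08  1.07 -0.49  1.98]
235 100 [ 0.24  0.76  0.27  1.32 -0.47  2.05]
30 1
102 120 [ 0.07  0.62  0.07  1.16 -0.51 -1.28]
102 0 [-0.02  0.68 -0.12  0.86 -0.52 -1.38]
170 0 [ 0.08  0.72 -0.03  0.97 -0.5  -1.27]
235 0 [ 0.17  0.78  0.08  1.07 -0.49 -1.16]
235 100 [ 0.24  0.76  0.27  1.32 -0.47 -1.09]
37 0
102 120 [ 0.13  0.69  0.12  1.22 -0.61  1.96]
102 0 [ 0.02  0.73 -0.09  0.91 -0.63  1.83]
170 0 [ 0.12  0.78  0.02  1.04 -0.61  1.95]
235 0 [ 0.21  0.84  0.15  1.16 -0.59  2.05]
235 100 [ 0.29  0.85  0.37  1.42 -0.57  2.14]
37 1
102 120 [ 0.13  0.69  0.12  1.22 -0.61 -1.18]
102 0 [ 0.02  0.73 -0.09  0.91 -0.63 -1.31]
170 0 [ 0.12  0.78  0.02  1.04 -0.61 -1.19]
235 0 [ 0.21  0.84  0.15  1.16 -0.59 -1.09]
235 100 [ 0.29  0.85  0.37  1.42 -0.57 -1.  ]
45 0
102 120 [ 0.19  0.79  0.19  1.32 -0.72  2.08]
102 0 [ 0.07  0.79 -0.04  0.99 -0.75  1.92]
170 0 [ 0.16  0.85  0.09  1.14 -0.73  2.05]
235 0 [ 0.25  0.93  0.23  1.28 -0.7   2.15]
235 100 [ 0.33  0.96  0.49  1.56 -0.66  2.25]
45 1
102 120 [ 0.19  0.79  0.19  1.32 -0.72 -1.07]
102 0 [ 0.07  0.79 -0.04  0.99 -0.75 -1.22]
170 0 [ 0.16  0.85  0.09  1.14 -0.73 -1.09]
235 0 [ 0.25  0.93  0.23  1.28 -0.7  -0.99]
235 100 [ 0.33  0.96  0.49  1.56 -0.66 -0.89]
```

```bash
python3 - <<'E'
from h import *
p,r=knob(1.183,200); bot.move_ptp(p,r)
p,r=knob(1.183,76); print('hit',bot.movel(p,threshold=8,max_speed=100))
bot.grip(0.0,20)
s=bot.get_state(); print(s['t'],s['tcp_pos'],s['opening'],s['gripper_force'],s['contact_force'])
cv2.imwrite('pics/top1.png',cv2.resize(imaging.capture('top')[90:240,270:450],None,fx=4,fy=4,interpolation=cv2.INTER_CUBIC))
E
```

```text
hit False
3.6417 [ 572.16660154 -280.29634761   76.30626086] 0.2744556817214313 21.9705131649971 [ 0.48160262 -0.63659701  2.36482131]
```

View pics/top1.png

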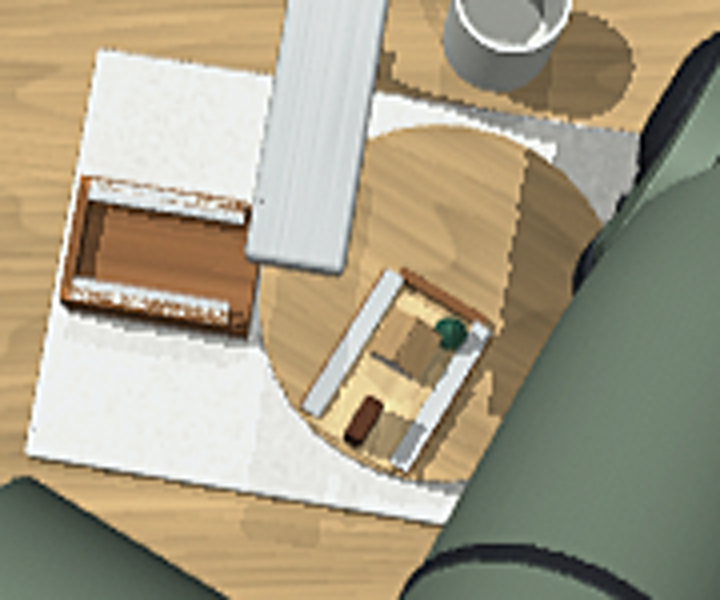

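The fingers closed at 0.27 (about 24 mm), so they are around the knob, and the table hasn't moved. Now I'll loosen to a cage and turn.

```bash
python3 - <<'E'
from h import *
bot.grip(0.32)
for a in np.linspace(1.183,0,10)[1:]:
    p,r=knob(a,76); h=bot.movel(p,r,max_speed=70,threshold=30)
    s=bot.get_state(); print(round(a,2),h,s['contact_force'].round(1),round(s['t'],2))
    if h: break
bot.dwell(0.2); s=bot.get_state(); print(s['contact_force'],s['opening'])
E
```

```text
1.05 False [-0.9  0.2 -0.1] 4.25
0.92 False [-0.3  1.   0.4] 4.59
0.79 False [-0.6  0.2 -0.4] 4.93
0.66 False [-0.8 -0.2 -0.9] 5.28
0.53 False [-0.7  0.5  1. ] 5.62
0.39 False [-0.   0.   0.8] 5.96
0.26 False [-0.2  0.7  0.4] 6.3
0.13 False [-0.4  0.6  1. ] 6.64
0.0 True [ 0.1 -3.5  1.1] 6.86
[ 0.95400496 -5.80047423  2.40440144] 0.318755402298608
```

```bash
python3 - <<'E'
from h import *
def ang():
    l=Rm.T@(bot.get_state()['tcp_pos'][:2]-O); return (np.arctan2(l[1],l[0])-np.deg2rad(200))%(2*np.pi)
print(ang())
for a in (0.06,0.03,0.0):
    p,r=knob(a,76); h=bot.movel(p,r,max_speed=30,threshold=30)
    s=bot.get_state(); print(a,h,ang(),s['contact_force'].round(1),round(s['t'],2))
    if h: break
bot.dwell(0.3); print(bot.get_state()['contact_force'])
E
```

```text
0.12238070902714071
0.06 False 0.1161604106658185 [  3.8 -14.9  -2. ] 7.35
0.03 False 0.06416550908497953 [ 0.  -5.7  5.4] 7.6
0.0 False 6.277872385523622 [ 0.4 -0.5 -0. ] 7.85
[-0.56882939 -0.6680543   0.2083111 ]
```

```bash
python3 - <<'E'
from h import *
bot.grip(0.6)
p,r=knob(0,200); bot.movel(p,max_speed=200)
l=np.deg2rad(40); rr=lean(l)
bot.move_ptp(W(-190,150,230),rr)
bot.move_ptp(gpose(102,l,130),rr)
s=bot.get_state(); print(s['t'],s['tcp_pos'],gpose(102,l,130),s['contact_force'])
m=imaging.camera_model('wrist'); w=imaging.capture('wrist'); cv2.imwrite('pics/w2.png',w)
print(m, 'grip',proj(m,W(0,102,114)),'corners',proj(m,[W(x,y,114) for x in(-7,7) for y in (87,117)]).round())
print('mouth',proj(m,[W(-34,118,66),W(34,118,66),W(-34,128,66),W(34,128,66)]).round())
cv2.imwrite('pics/top2.png',cv2.resize(imaging.capture('top')[90:240,270:450],None,fx=4,fy=4,interpolation=cv2.INTER_CUBIC))
E
```

```text
10.9667 [625.91899347 -12.04980422 186.98598216] [626.81554244 -10.37337527 187.03093319] [ 0.52198184  0.73098817 -0.0836697 ]
{'K': array([[301.61726195,   0.        , 320.46289547],
       [  0.        , 301.61726195, 199.24691967],
       [  0.        ,   0.        ,   1.        ]]), 'position': array([655.87796287, 138.64106313, 244.12897149]), 'rotation': array([-1.02130084e+00,  7.35972199e-04, -1.87964527e-01])} grip [[319.88092569 205.76230111]] corners [[312. 214.]
 [311. 196.]
 [328. 214.]
 [328. 196.]]
mouth [[282. 150.]
 [358. 150.]
 [281. 143.]
 [359. 143.]]
```

View pics/w2.png

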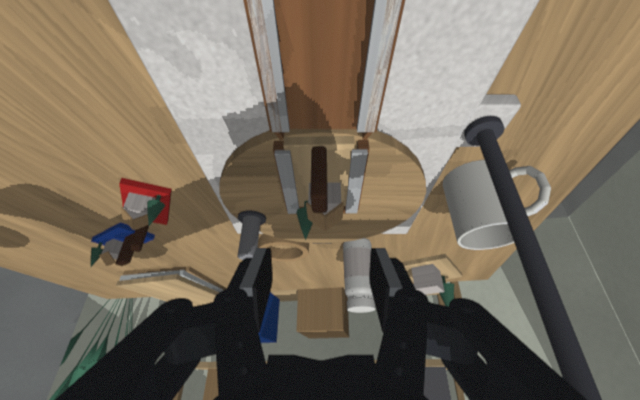

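View pics/top2.png

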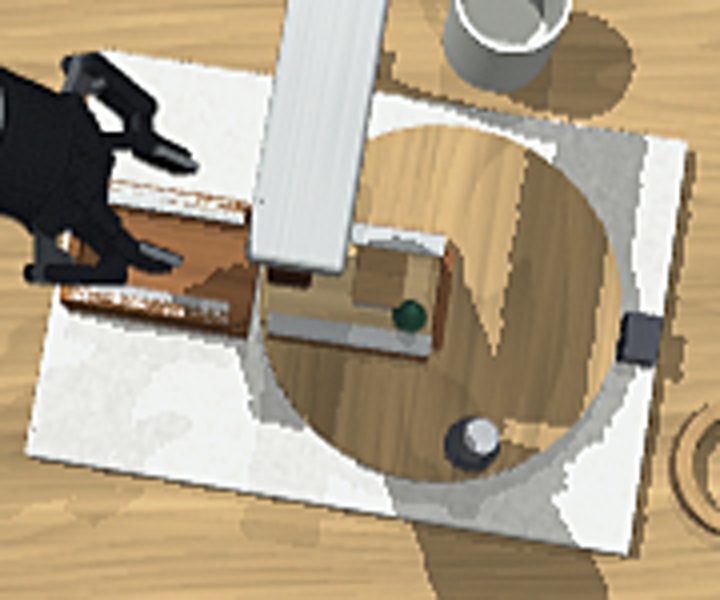

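The wrist view shows the fin at columns 312–327, against a predicted 320, with the channel in line with the dock. In the top crop the knob top is at (482,434). Next: descend, pinch, and check forces.

```bash
python3 - <<'E'
from h import *
m=imaging.camera_model('top'); f=lambda c:(270+(c[0]+.5)/4-.5,90+(c[1]+.5)/4-.5)
k=Rm.T@(at_z(m,f((482,434)),108)[:2]-O); print('table ang',np.arctan2(k[1],k[0])+np.pi-np.deg2rad(20),np.hypot(*k))
l=np.deg2rad(40)
print(bot.movel(gpose(102,l,0),max_speed=90,threshold=8))
s=bot.get_state(); print(s['tcp_pos']-gpose(102,l,0),s['contact_force'])
bot.grip(0.0,40); bot.dwell(.2)
s=bot.get_state(); print(s['t'],s['tcp_pos']-gpose(102,l,0),s['opening'],s['gripper_force'],s['contact_force'],s['wrist_torque'])
E
```

```text
table ang 0.01963325170992697 99.45145278191042
False
[0.42581932 0.30127813 0.43981837] [ 0.63551124 -0.64338592 -0.5996335 ]
13.275 [0.17254164 0.23172062 0.1961291 ] 0.15538780427429066 42.01483905315399 [0.06132037 2.9974453  1.58906852] [ 0.70067909  0.0044334  -0.12648676]
```

```bash
python3 - <<'E'
from h import *
l=np.deg2rad(40)
for y in (115,130,150,175,200,220,231,240):
    h=bot.movel(gpose(y,l),max_speed=60 if y<230 else 25,threshold=18)
    s=bot.get_state(); lf=Rm.T@s['contact_force'][:2]
    print(y,h,(Rm.T@(s['tcp_pos'][:2]-O)).round(1),s['tcp_pos'][2].round(1),'F',lf.round(1),s['contact_force'][2].round(1),round(s['opening'],3),round(s['t'],2))
    if h: break
E
```

```text
115 False [-1.000e-01  1.034e+02] 87.6 F [-2.4  2.1] 4.3 0.155 13.64
130 False [1.000e-01 1.188e+02] 87.6 F [-2.1  1.5] 3.8 0.157 14.04
150 False [1.000e-01 1.391e+02] 87.6 F [-2.4  1.3] 4.5 0.157 14.53
175 False [1.000e-01 1.643e+02] 87.5 F [-1.3  2.2] 4.4 0.156 15.09
200 False [  0.  189.3] 87.4 F [-0.7  4.7] 3.5 0.158 15.66
220 False [-1.000e-01  2.089e+02] 86.8 F [0.7 1.4] -2.6 0.156 16.14
231 False [-1.000e-01  2.189e+02] 87.3 F [-0.1  0. ] -4.5 0.157 16.73
240 True [ -0.6 220.9] 87.1 F [ 0.9 -1.8] 2.1 0.157 17.03
```

It stopped on contact about where the end stop should be. I'll press once more to confirm, then release along the tool axis and look.

```bash
python3 - <<'E'
from h import *
l=np.deg2rad(40)
h=bot.movel(gpose(237,l),max_speed=15,threshold=15)
s=bot.get_state(); print(h,(Rm.T@(s['tcp_pos'][:2]-O)).round(1),(Rm.T@s['contact_force'][:2]).round(1),s['contact_force'][2])
bot.grip(0.6)
y=(Rm.T@(s['tcp_pos'][:2]-O))[1]+12.2
bot.movel(gpose(y,l,120),max_speed=150,threshold=15)
m=imaging.camera_model('wrist'); w=imaging.capture('wrist'); cv2.imwrite('pics/w3.png',w)
print('stop',proj(m,[W(-26,250,62),W(26,250,62)]),'fin home',proj(m,[W(-7,250,59),W(7,250,59),W(-7,220,114),W(7,220,114)]))
bot.move_ptp(W(-230,200,260),lean(l))
s=bot.get_state();print(s['t'],s['contact_force'])
cv2.imwrite('pics/top3.png',cv2.resize(imaging.capture('top')[90:240,270:450],None,fx=4,fy=4,interpolation=cv2.INTER_CUBIC))
E
```

```text
True [ -0.6 221.1] [ 1.2 -2.6] 2.825606879166888
stop [[290.61465855 148.17851391]
 [350.56669346 148.51509936]] fin home [[312.5806564  145.64730839]
 [328.62725094 145.73665855]
 [312.02158619 217.56165444]
 [328.21823184 217.67205864]]
19.7917 [0.56165444 1.01953864 0.52988149]
```

View pics/top3.png

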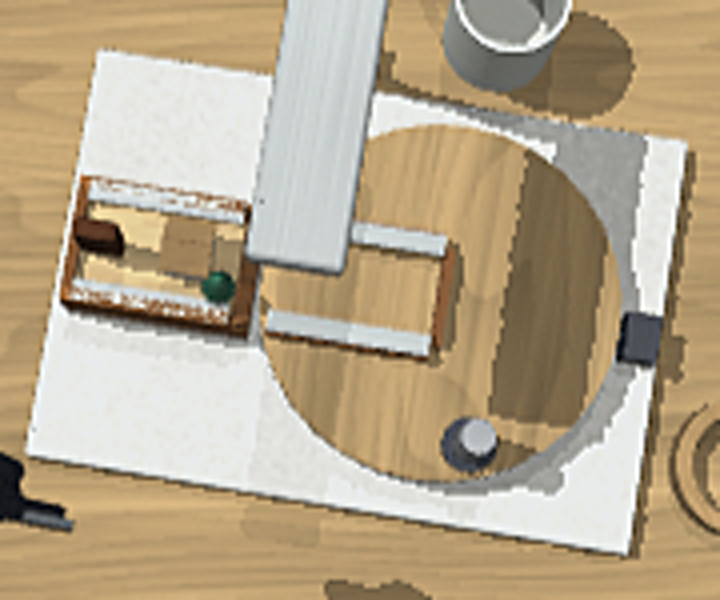

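View pics/w3.png

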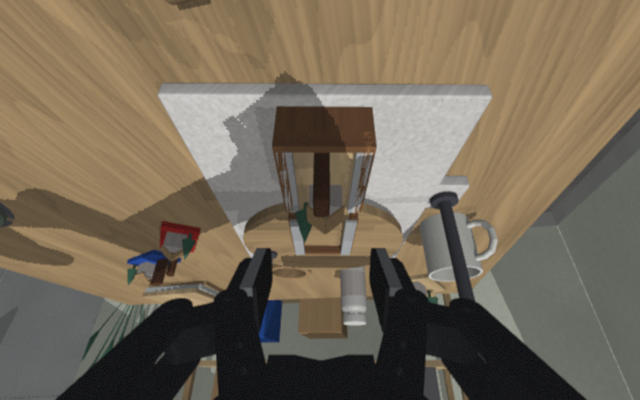

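```bash
python3 - <<'E'
from h import *
m=imaging.camera_model('top'); f=lambda c:(270+(c[0]+.5)/4-.5,90+(c[1]+.5)/4-.5)
for c in ((478,437),(482,434)):
    k=Rm.T@(at_z(m,f(c),108)[:2]-O); print('table ang',np.arctan2(k[1],k[0])+np.pi-np.deg2rad(20),np.hypot(*k))
for n,c,z in (('fin outer',(76,236),114),('fin inner',(122,240),114),('stop outer top',(65,255),66),('stop inner top',(80,255),66),('plate in',(241,258),59)): print(n,Rm.T@(at_z(m,f(c),z)[:2]-O))
im=imaging.capture('top')[120:180,280:345]
cv2.imwrite('pics/top4.png',cv2.resize(im,None,fx=10,fy=10,interpolation=cv2.INTER_CUBIC))
E
```

```text
table ang -0.009735427687438347 100.87444905855783
table ang 0.01963325170992697 99.45145278191042
fin outer [ -7.1795967  246.62511356]
fin inner [ -4.9915922  216.32013272]
stop outer top [-11.69427685 259.20539512]
stop inner top [-10.05228656 249.0504231 ]
plate in [  6.92194203 140.2828757 ]
```

View pics/top4.png

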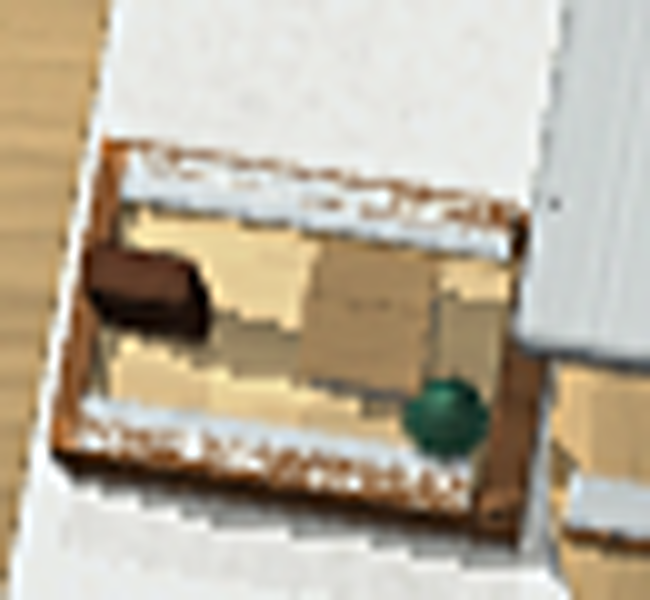

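The table is within about 0.01–0.02 rad, but the slide's last 1–3 mm are ambiguous from this view. I'll pinch again and press firmly, then look straight down at the stop.

```bash
python3 - <<'E'
from h import *
l=np.deg2rad(40); rr=lean(l); Y=233.3
loc=lambda s:np.r_[Rm.T@(s['tcp_pos'][:2]-O),s['tcp_pos'][2]].round(2)
bot.move_ptp(gpose(Y,l,120),rr)
print(bot.movel(gpose(Y,l),max_speed=120,threshold=10))
bot.grip(0.0,60); s=bot.get_state(); print(loc(s),s['opening'])
h=bot.movel(gpose(Y+6,l),max_speed=12,threshold=32); s=bot.get_state()
print(h,loc(s),(Rm.T@s['contact_force'][:2]).round(1),s['contact_force'][2].round(1))
bot.grip(0.6); s=bot.get_state(); y=loc(s)[1]+12.2
bot.movel(gpose(y,l,120),max_speed=150,threshold=15)
bot.move_ptp(W(-120,310,200),lean(0,1))
bot.move_ptp(W(0,310,155),lean(0,1))
m=imaging.camera_model('wrist'); w=imaging.capture('wrist')
P=lambda *a:proj(m,W(*a))[0].round(1)
print('stop inner z66',P(-20,250,66),P(20,250,66),'z59',P(-20,250,59),'fin top home',P(-7,250,114),P(7,220,114),'plate inner end',P(0,140,59), 'dock mouth lips',P(-30,128,66))
print(m['position'],bot.get_state()['t'])
cv2.imwrite('pics/w4full.png',w)
c=P(0,235,62).astype(int); x0,y0=max(c[0]-100,0),max(c[1]-75,0); print(x0,y0)
cv2.imwrite('pics/w4.png',cv2.resize(w[y0:y0+150,x0:x0+200],None,fx=4,fy=4,interpolation=cv2.INTER_CUBIC))
E
```

```text
False
[8.0000e-02 2.2155e+02 8.7710e+01] 0.15746034460806205
False [5.0000e-02 2.2253e+02 8.8010e+01] [  0.3 -13.9] -0.8
stop inner z66 [347.8 130. ] [294.5 130. ] z59 [347.  129.1] fin top home [333.1 138. ] [309.2  84.4] plate inner end [321.4 -42.3] dock mouth lips [369.7 -70.4]
[637.76515469  42.64502512 296.95296727] 28.0667
221 33
```

View pics/w4.png

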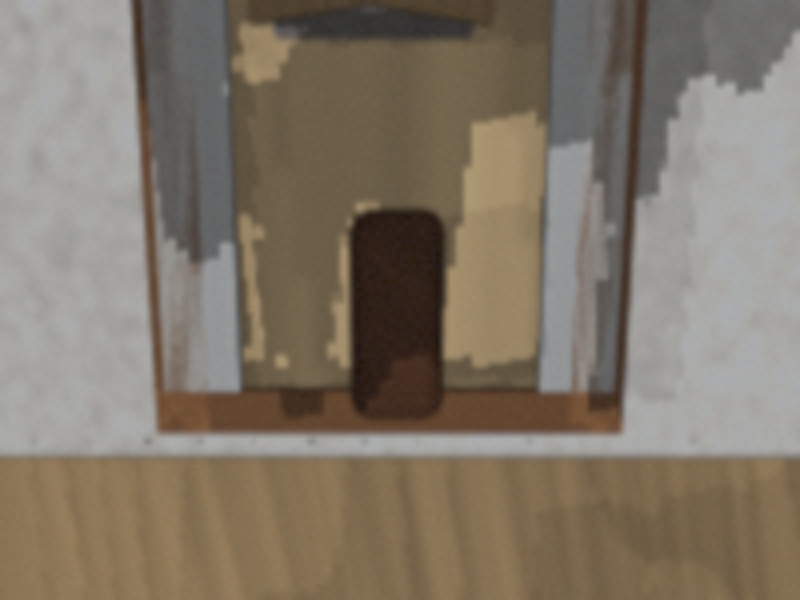

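The straight-down view shows the plate tight against the end stop. The stop edge is at row 130, as predicted, and the fin's outer end is at row 137.5 against 138 predicted for home. The gripper is clear, so I'm handing in.

```bash
python3 - <<'E'
from h import *
bot.dwell(.3); print(bot.get_state()['contact_force']); print(bot.sign_off())
E
```

```text
[ 0.38895189  0.81973353 -0.69571876]
the job is handed in; nothing more can be done
None
```

I turned the table until it clicked in line with the dock, drew the slide out to the end stop, let go with the table still in place, and handed the job in at about 28 s; no verdict came back.

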